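# Close the takeaway tub and call its order number

### The arm

A 6-joint arm with a two-finger parallel gripper is mounted at the origin on the work surface. World frame = base frame: x ahead of the robot, y to its left, z up, the work surface at z = 0. Lengths are in m, angles in rad, forces in N, time in s.
With the tool pointing down it reaches from about 0.25 to 0.775 m from the base axis. Payload 4 kg.
Tool frame: the origin (TCP) lies midway between the tips of the shut fingers; the grasp point (between the pads) lies 19 mm behind it; z points along the fingers, y is the line along which they close (so a half turn about z gives the same grasp; the last joint's range is limited). The gripper opens to 94 mm and grips with 3 to 60 N. Pads are 16 mm wide; open, the fingers measure 119 mm over their backs; the gripper's body (75 mm by 177 mm) begins 78 mm behind the grasp point.
Start: joints at [1.184, 0.087, 1.371, -0, 1.684, -0.103], TCP at [0.154, 0.528, 0.169] pointing down, gripper open.
Joint ranges: [-3.1, 3.1], [-0.76, 2.03], [0.27, 2.55], [-1.08, 4.22], [0.17, 2.65], [-2.57, 2.57]. Speed limits (rad/s): [2.79, 2.79, 3.14, 3.14, 3.14, 3.14].

### API

Orientations are given as [roll, pitch, yaw] about the fixed x, y, z axes, in that order (R = Rz(yaw) Ry(pitch) Rx(roll)).
In Python, from bench import sensors, eyes, job gives the robot as it stands.
- The arm moves only by the tool arm_command, never from a script. Its argument "series" is a list of rows, each a list of 7 numbers: the opening, from 0 (shut) to 1 (fully open), then the shift along the tool's x, y, z in cm, then the turn, a rotation vector about the tool's x, y, z in rad. In form: [[fingers, dx, dy, dz, wx, wy, wz], ...]. A call has 1 to 20 rows; each row shifts and turns the commanded pose from where the row before left it, along the tool's axes as they then stand; what a row does not reach is not made up. A row lasts 1/10 s, in which the tool goes at most 50 mm and 8.59 degrees, less where a joint would pass 70% of its speed; a pose out of reach is approached as far as the arm can. A call with a gripper value outside its range is refused whole. The fingers move at their own pace and stop on an object; the grip force is fixed at half the most. Time passes only in rows, so rows that do not move let the fingers close. It gives the time, the measured TCP pose, the force and the opening at its end, in the units of the state.
- sensors.get_obs(): the state, without advancing time (a new reading comes with each control period).
- eyes.snapshot(name): name is "scene" or "top" or "wrist"; returns the picture (480x640x3 uint8, blue, green, red); there is no depth.
- eyes.get_calibration(name): a dict with "mtx" (3x3 intrinsics, pixels), "R" (3x3) and "t" (3): a world point X has camera coordinates R X + t. Camera axes: x right, y down, z forward; pixel columns grow to the right and rows downward; lengths in m; the calibration is good to about 2 mm. A picture is of the moment at which its call begins: read the wrist's pose just before it. get_calibration takes no time and is no camera call; for the wrist camera it gives the pose at the moment of the call.
- job.close_job(): hands the job in, once; it reports no verdict.
The state is a dict: "time": time; "joint_positions": joint angles; "qvel": joint speeds; "joint_torque": joint torques, N m; "tool_pos": TCP position; "ee_rot": TCP orientation; "wrist_force": force on the tool from outside, world axes, zero at the start; "wrist_torque": the same for the moment, N m; "width": finger opening in m.
Only numpy, scipy, OpenCV 4.12 (cv2) and the standard library are available. Lean on these libraries where they do the work, as an engineer would, in place of code of your own. Each camera call takes 0.05 s, during which the arm holds its last target. There are 200 camera calls.

### The job

The order is packed: put the lid on the takeaway tub and press it down until both side clips snap over it. Then roll the three thumbwheels of the order-number display so that the customers, who stand across the table facing the robot, read 4-7-2 from their left to their right, each numeral squarely on top in line with the end pointers. Leave the sauce bottle and the napkin box where they stand, and let go of everything.

Things in the scene. Friction and masses are not known exactly. Their poses are not given: they have to be found in the camera images.
- display: Order-number display: dark steel housing fixed to the table, 150 mm along its x, 200 mm along its y (the wheels' axle). Origin: centre of its underside, on the table; x points away from the robot, to the customers; z up. Walls at x = +-68 to 74 mm are 58 mm high, cheeks between the wheels 78 mm. A pointer at each end (x = 0, y = +-93 mm, 118 mm high) marks the reading line straight above the axle.
- axle0 (a point): Centre of wheel0 on the axle, 70 mm above the table, display y = -60 mm. Each wheel: white drum 92 mm across, 44 mm wide, numerals 0 to 9 on ten faces, and between the faces ten grey ribs for pushing, 4 mm thick, 36 degrees apart, standing out to radius 60 mm. With a digit straight up, ribs stand 18, 54, 90.. degrees either side of straight up.
- axle1 (a point): Centre of wheel1 on the axle, 70 mm above the table, display y = 0.
- axle2 (a point): Centre of wheel2 on the axle, 70 mm above the table, display y = +60 mm.
- wheel0 (a joint): Customers' left thumbwheel (display y = -60 mm), rad. Digit d is straight up at d x 0.6283; the value grows as the wheel's top rolls to display +x, away from the robot. Range -0.25 to 5.90: stops just beyond 0 and 9, no going round. No clicks; about 0.1 N m of friction (2 N at the ribs), it stays where it is left.
- wheel1 (a joint): Middle thumbwheel (display y = 0), same shape, values and friction as wheel0.
- wheel2 (a joint): Customers' right thumbwheel (display y = +60 mm, on the robot's left), same shape, values and friction as wheel0.
- tub: Open white takeaway tub of buns in a fixed stand: 150 mm (x) by 120 mm (y), 65 mm high, walls 4 mm. Origin: centre of its underside, on the table, z up. A spring clip stands at the middle of each end (x = +-75 mm). The lid is home, either way round, when its origin is centred 57 mm above the tub's.
- clip_near (a joint): Grey spring clip at the tub's -x end, 36 mm wide, top about 90 mm above the table; travel in m, 0 at rest, growing outwards to 0.012. Its sloping inner face reaches 4 mm over the lid's edge: the lid coming down pushes the clip out, then it springs back over the plate (below 0.0035 when sprung back).
- clip_far (a joint): The same clip at the tub's +x end.
- lid: Loose white lid, about 120 g, lying flat, right way up: plate 150 mm (x) by 120 mm (y), from z = 8 to 14 mm; below it a rim 138 x 108 mm, 8 mm deep, that fits inside the tub with 2 mm to spare all round; in the middle a grip block 80 mm long (x), 20 mm wide (y), z = 14 to 44 mm. Origin: centre of the rim's underside. About 8 N to press home at the middle.
- bottle: Bystander: red sauce bottle, 66 mm across, 175 mm high; origin at the centre of its underside.
- napkins: Bystander: open steel napkin box, 100 x 130 mm, 90 mm high; origin at the centre of its underside.
Not all that is in view belongs to the job. Leave any green look-alike of the lid alone.

How it is judged:
By the outcome, as a careful person would: the job done as asked, in the order asked, and still so for the second after the job is handed in, with the robot touching nothing.
It also fails if it takes over 72 s, if anything falls off the work surface, if the arm or the gripper's body presses on something with over 40 N, if the wrist force passes 120 N, or if a joint passes its speed limit or range.

## Working session

There is one attempt and no reset: what is moved stays moved. The work goes in short steps, Python scripts to look and compute and a tool call to move; the robot and the scene stay as the last step left them, time stands still between calls to the robot, and variables do not carry over. Pictures are saved under pics/ and viewed, on a budget of 10 in all, crops included, one or two more only if the job needs it, and the job is handed in when it is done.

Besides the shell and the picture viewer there is one more tool, called by a JSON object that holds its "fn" and its "kwargs". arm_command: Moves the arm, as the interface text tells. Its arguments: {"type":"object","properties":{"series":{"type":"array","items":{"type":"array","items":{"type":"number"}}}},"required":["series"]}

```bash
mkdir -p pics; ls; python3 - <<'E'
from bench import sensors, eyes
import cv2, numpy as np
o=sensors.get_obs(); print({k:np.round(v,3).tolist() for k,v in o.items()})
for n in("top","scene"):
    cv2.imwrite(f"pics/{n}0.png",eyes.snapshot(n)); c=eyes.get_calibration(n); print(n,{k:np.round(c[k],3).tolist() for k in("mtx","R","t")})
E
```

```text
pics
{'time': 0.0, 'joint_positions': [1.184, 0.088, 1.372, 0.0, 1.684, -0.103], 'qvel': [-0.0, -0.001, 0.001, -0.001, -0.001, 0.001], 'joint_torque': [0.0, -34.018, -30.243, 0.072, 0.033, -0.0], 'tool_pos': [0.154, 0.527, 0.168], 'ee_rot': [-3.139, -0.0, 2.858], 'wrist_force': [-1.093, 0.66, 0.169], 'wrist_torque': [0.045, 0.004, -0.021], 'width': 0.094}
top {'mtx': [[499.783, 0.0, 317.898], [0.0, 499.783, 236.716], [0.0, 0.0, 1.0]], 'R': [[0.007, -1.0, -0.016], [-0.99, -0.004, -0.139], [0.139, 0.017, -0.99]], 't': [0.079, 0.459, 1.103]}
scene {'mtx': [[492.626, 0.0, 328.256], [0.0, 492.626, 245.045], [0.0, 0.0, 1.0]], 'R': [[0.404, 0.914, 0.022], [0.497, -0.199, -0.845], [-0.768, 0.352, -0.535]], 't': [-0.243, -0.154, 1.573]}
```

View pics/top0.png

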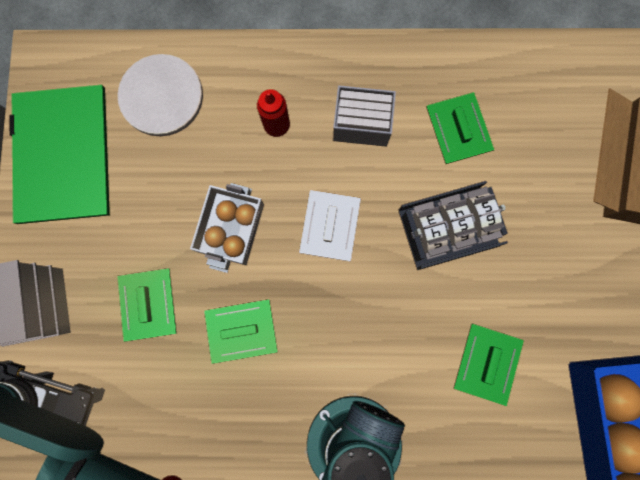

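View pics/scene0.png

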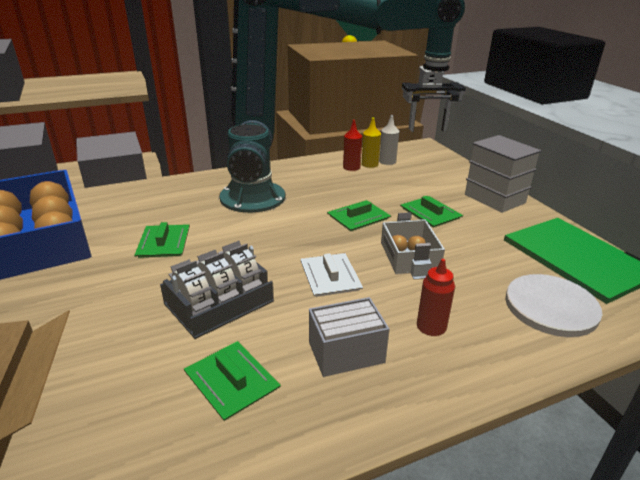

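Top view: white lid at (330,225), tub at (228,227) with clips at (238,188) and (217,264), display at (455,225), bottle (273,113), napkins (363,115). 
Could be taken for the lid: green look-alikes at (147,304), (240,330), (460,128), (489,364); the green board (58,153); the round plate (160,94). The white rectangular one with a grip block at (330,225) fits the description.

```bash
cat > h.py <<'E'
import numpy as np, cv2
from bench import sensors, eyes
def bp(c,uv,z):
    "pixels -> world points on the plane(s) height z"
    uv=np.atleast_2d(uv).astype(float); R,t=np.array(c["R"]),np.array(c["t"]); C=-R.T@t
    d=(R.T@np.linalg.inv(c["mtx"])@np.c_[uv,np.ones(len(uv))].T).T
    return C+d*((z-C[2])/d[:,2])[:,None]
def proj(c,X):
    p=(np.array(c["R"])@np.atleast_2d(X).T).T+np.array(c["t"]); p=p@np.array(c["mtx"]).T
    return p[:,:2]/p[:,2:]
def pose(x,y,yaw,pts):
    c,s=np.cos(yaw),np.sin(yaw); P=np.array(pts,float)
    return np.c_[x+c*P[:,0]-s*P[:,1],y+s*P[:,0]+c*P[:,1],P[:,2]]
E
python3 - <<'E'
from h import *
im=cv2.imread("pics/top0.png"); c=eyes.get_calibration("top")
# lid: white blob
m=((im.min(2)>190)).astype(np.uint8)[150:300,280:380]
n,l,st,ce=cv2.connectedComponentsWithStats(m); k=1+st[1:,4].argmax()
ys,xs=np.nonzero(l==k); P=bp(c,np.c_[xs+280,ys+150],.014)[:,:2].astype(np.float32)
print("lid",cv2.minAreaRect(P*1000))
tub=bp(c,[(210,185),(264,193),(243,266),(192,255)],.065); print("tub",tub.mean(0),tub, bp(c,[(238,188),(217,264)],.09))
print("pointers", bp(c,[(503,207),(405,210)],.118)); print("housing",bp(c,[(400,207),(487,183),(508,243),(418,269)],.058))
print("bottle",bp(c,[(266,98)],.175),"napk",bp(c,[(338,88),(394,90),(390,138),(334,134)],.09))
s=cv2.imread("pics/scene0.png")
a=cv2.resize(s[225:335,150:290],(560,440),interpolation=3); b=cv2.resize(np.rot90(im[170:280,390:520],2),(0,0),fx=2.0,fy=2.0,interpolation=3)
l=cv2.resize(im[180:270,180:370],(0,0),fx=1.26,fy=1.26)
o=np.zeros((560,800,3),np.uint8); o[:440,:560]=a; o[440:440+113,:l.shape[1]]=l[:113]; o[:220,562:562+238]=b[:,:238]; cv2.imwrite("pics/c1.png",o)
E
```

```text
lid ((489.6044921875, 54.690216064453125), (117.8774185180664, 148.31715393066406), 80.94336700439453)
tub [0.48095261 0.28222747 0.065     ] [[0.57047718 0.32405322 0.065     ]
 [0.55245891 0.20208638 0.065     ]
 [0.38859591 0.24470412 0.065     ]
 [0.41227843 0.35806618 0.065     ]] [[0.55773485 0.25622723 0.09      ]
 [0.39059082 0.2966037  0.09      ]]
pointers [[ 0.51161664 -0.30931841  0.118     ]
 [ 0.50446871 -0.10348646  0.118     ]]
housing [[ 0.52300227 -0.10205698  0.058     ]
 [ 0.57847937 -0.29756477  0.058     ]
 [ 0.44302507 -0.33814362  0.058     ]
 [ 0.38461186 -0.13920572  0.058     ]]
bottle [[0.72802224 0.18823178 0.175     ]] napk [[ 0.78857693  0.03739464  0.09      ]
 [ 0.7837723  -0.08816672  0.09      ]
 [ 0.67192742 -0.07771205  0.09      ]
 [ 0.68100844  0.04615868  0.09      ]]
```

View pics/c1.png

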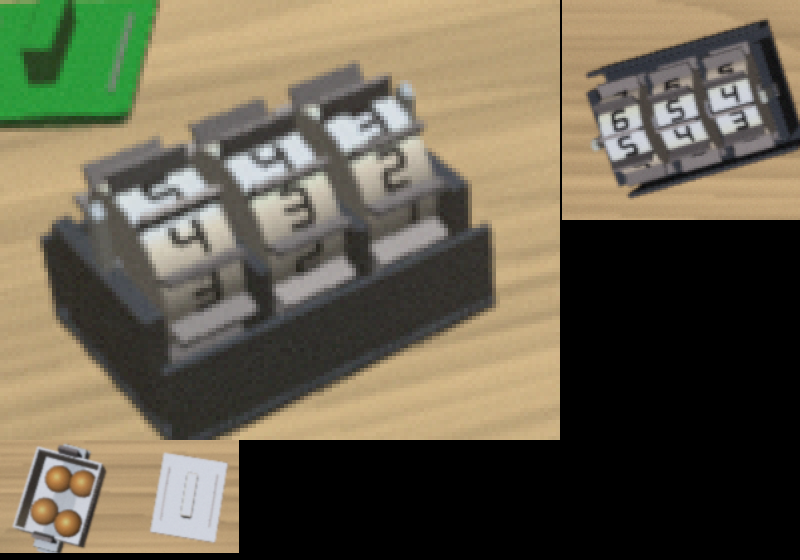

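Composite shows wheel0 about 5.5, wheel1 about 4.5 and wheel2 about 3.5 near the top. The white lid has its grip block and the tub has clips at both ends. Next I'll work out a viewpoint over the tub.

```bash
cat >> h.py <<'E'
def go(x,y,z,yaw=None,n=1):
    "cm/rad in current tool axes, from the measured pose, to the goal"
    from scipy.spatial.transform import Rotation as Ro
    o=sensors.get_obs(); R=Ro.from_euler("xyz",o["ee_rot"])
    d=R.inv().apply(np.array([x,y,z])-o["tool_pos"])*100
    w=np.zeros(3) if yaw is None else (R.inv()*Ro.from_euler("xyz",[np.pi,0,yaw])).as_rotvec()
    print("t",round(o["time"],2),"pos",np.round(o["tool_pos"],4),"rot",np.round(o["ee_rot"],4),"F",np.round(o["wrist_force"],1),"w",round(o["width"],4),"| d",np.round(d,2),"rv",np.round(w,4),"| /n",np.round(d/n,3))
E
python3 - <<'E'
from h import *
c=eyes.get_calibration("wrist"); o=sensors.get_obs()
R=np.array(c["R"]);C=-R.T@np.array(c["t"]); print(C,R,c["mtx"],bp(c,[(320,240),(0,0),(639,479)],0.06))
go(.42,.27,.30,2.985,10)
E
```

```text
[0.08695656 0.548929   0.38357584] [[ 0.2791538   0.96024473 -0.00179239]
 [ 0.93062153 -0.27008099  0.24698141]
 [ 0.23667851 -0.07061384 -0.96901856]] [[369.21003172   0.         320.03708295]
 [  0.         369.21003172 242.11525244]
 [  0.           0.           1.        ]] [[ 0.16408621  0.5258677   0.06      ]
 [-0.08940041  0.34097349  0.06      ]
 [ 0.51525196  0.7822818   0.06      ]]
t 0.1 pos [0.1538 0.5275 0.1679] rot [-3.1396e+00 -2.0000e-04  2.8578e+00] F [-0.   0.2 -0.8] w 0.0941 | d [-32.76 -17.29 -13.18] rv [-0.002  -0.0004 -0.1272] | /n [-3.276 -1.729 -1.318]
```

{"fn": "arm_command", "kwargs": {"series": [[1,-3.36,-2.12,-0.6,0,0,0],[1,-3.36,-2.12,-0.6,0,0,0],[1,-3.36,-2.12,-0.6,0,0,0],[1,-3.36,-2.12,-0.6,0,0,0],[1,-3.36,-2.12,-0.6,0,0,0],[1,-3.36,-2.12,-0.6,0,0,0],[1,-3.36,-2.12,0,0,0,0],[1,-3.36,-2.12,0,0,0,0],[1,-3.36,-2.12,0,0,0,0],[1,-3.36,-2.12,0,0,0,0],[1,-3.36,-2.12,0,0,0,0],[1,-3.36,-2.12,0,0,0,0],[1,0,0,0,0,0,-0.064],[1,0,0,0,0,0,-0.064],[1,0,0,0,0,0,0],[1,0,0,0,0,0,0]]}}

```text
time: 1.7
tool_pos: [0.4696, 0.1709, 0.2046]
ee_rot: [-3.141, -0.001, 2.985]
wrist_force: [0.1, 0.9, 0.1]
width: 0.0939
```

```bash
python3 - <<'E'
from h import *
c=eyes.get_calibration("wrist"); im=eyes.snapshot("wrist"); cv2.imwrite("pics/w1.png",im); np.save("w1.npy",c,allow_pickle=True)
go(.4896,.0547,.10,2.985)
lid=[(sx*.075,sy*.06,.014) for sx,sy in((1,1),(1,-1),(-1,-1),(-1,1))]
tub=[(a,b,.065) for a,b,_ in lid]
for p in(pose(.4896,.0547,-.158,lid),pose(.476,.279,-.237,tub)):
    cv2.polylines(im,[np.int32(np.round(proj(c,p)))],True,(0,0,255),1)
cv2.imwrite("pics/w1o.png",im)
E
```

```text
t 1.75 pos [0.4696 0.1711 0.2047] rot [-3.1415e+00 -4.0000e-04  2.9851e+00] F [-0.6 -0.9 -0.6] w 0.0939 | d [ -3.79 -11.18  10.47] rv [-0.0001 -0.0004  0.0001] | /n [ -3.794 -11.181  10.471]
```

View pics/w1o.png

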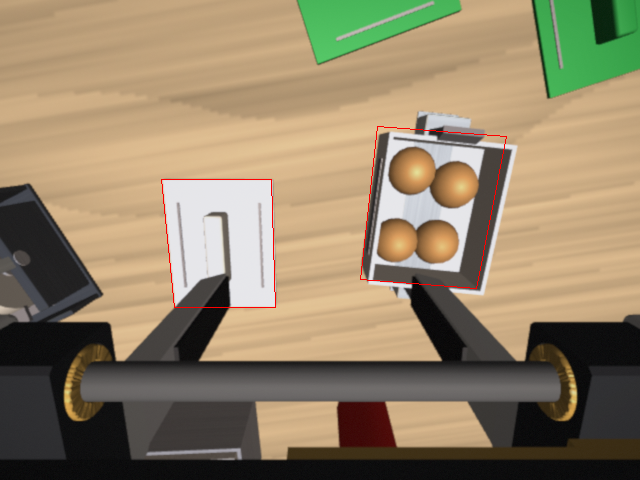

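The lid outline fits the overlay. The tub's rim is offset, with corners near (388,131), (517,146), (485,294) and (368,284), so I'll refit it.

```bash
python3 - <<'E'
from h import *
from scipy.optimize import least_squares
cw=np.load("w1.npy",allow_pickle=True).item(); ct=eyes.get_calibration("top")
g=[(-.075,-.06,.065),(-.075,.06,.065),(.075,.06,.065),(.075,-.06,.065)]
uw=np.array([(388,131),(517,146),(485,294),(368,284)])
print(bp(cw,uw,.065))
r=least_squares(lambda q:(proj(cw,pose(*q,g))-uw).ravel(),[.48,.28,-.2],loss="soft_l1"); print(r.x,np.round(r.fun,1))
im=cv2.imread("pics/w1.png"); 
cl=[(s*.075,b,.09) for s in(-1,1) for b in(-.018,.018)]
cv2.polylines(im,[np.int32(np.round(proj(cw,pose(*r.x,g))))],True,(0,0,255),1)
for p in proj(cw,pose(*r.x,cl)): cv2.circle(im,tuple(np.int32(p)),2,(255,0,0),-1)
t=cv2.imread("pics/top0.png"); cv2.polylines(t,[np.int32(np.round(proj(ct,pose(*r.x,g))*8))],True,(0,0,255),1,shift=3)
a=cv2.resize(im[90:310,340:540],(440,484)); b=cv2.resize(t[170:280,180:270],(360,440),interpolation=0)
o=np.zeros((484,800,3),np.uint8);o[:,:440]=a;o[:440,440:]=b;cv2.imwrite("pics/c2.png",o)
E
```

```text
[[0.39534659 0.24742242 0.065     ]
 [0.42734914 0.36460765 0.065     ]
 [0.57092858 0.32828015 0.065     ]
 [0.54132937 0.21062663 0.065     ]]
[ 0.48357859  0.28766603 -0.25050974] [ 0.8  0.7 -0.3 -1.7 -1.   0.3  0.3 -0. ]
```

View pics/c2.png

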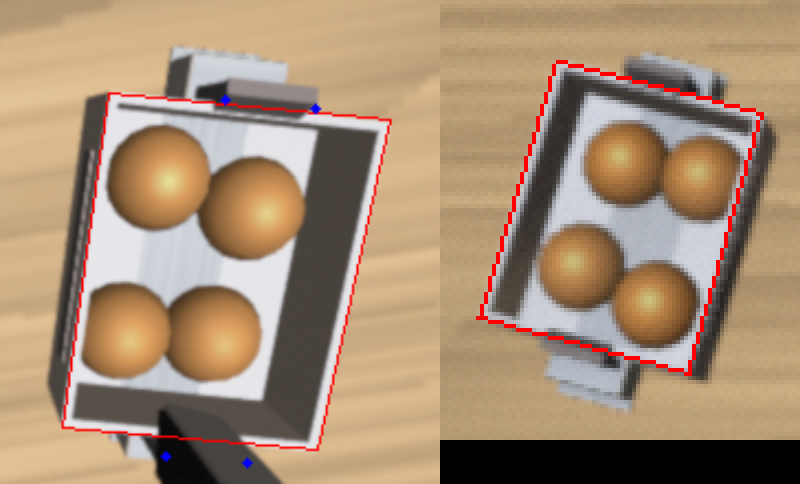

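Both cameras agree on the tub at (0.4836, 0.2877), yaw -0.25. Picking up the lid.

{"fn": "arm_command", "kwargs": {"series": [[1,-1.26,-3.73,0,0,0,0],[1,-1.26,-3.73,0,0,0,0],[1,-1.27,-3.72,0,0,0,0],[1,0,0,4,0,0,0],[1,0,0,4,0,0,0],[1,0,0,4,0,0,0],[1,0,0,3,0,0,0],[1,0,0,0,0,0,0],[1,0,0,0,0,0,0]]}}

```text
time: 2.65
tool_pos: [0.4899, 0.0549, 0.0554]
ee_rot: [3.142, -0.0, 2.986]
wrist_force: [0.1, -0.6, 1.1]
width: 0.0938
```

```bash
python3 - <<'E'
from h import *
go(.4896,.0547,.020,2.985)
E
```

```text
t 2.65 pos [0.4899 0.0549 0.0554] rot [ 3.1415e+00 -3.0000e-04  2.9860e+00] F [ 0.1 -0.6  1.1] w 0.0938 | d [ 0.03 -0.02  3.54] rv [ 0.0001 -0.0003  0.001 ] | /n [ 0.027 -0.022  3.539]
```

{"fn": "arm_command", "kwargs": {"series": [[1,0,0,1.8,0,0,0],[1,0,0,1.7,0,0,0],[1,0,0,0,0,0,0],[0,0,0,0,0,0,0],[0,0,0,0,0,0,0],[0,0,0,0,0,0,0],[0,0,0,0,0,0,0],[0,0,0,0,0,0,0],[0,0,0,0,0,0,0],[0,0,0,0,0,0,0],[0,0,0,0,0,0,0],[0,0,0,-1,0,0,0],[0,0,0,-3,0,0,0],[0,0,0,-3,0,0,0],[0,0,0,-3,0,0,0],[0,0,0,-3,0,0,0],[0,0,0,0,0,0,0],[0,0,0,0,0,0,0]]}}

```text
time: 4.45
tool_pos: [0.4904, 0.0546, 0.1508]
ee_rot: [3.141, 0.002, 2.986]
wrist_force: [-0.2, 0.1, -0.2]
width: 0.0006
```

```bash
python3 - <<'E'
from h import *
go(.4836,.2877,.150,np.pi-.2505,5)
c=eyes.get_calibration("wrist"); im=eyes.snapshot("wrist"); cv2.imwrite("pics/w2.png",im); o=sensors.get_obs()
# lid plate in world: plate top at TCP z -.020+.014
z=o["tool_pos"][2]-.020+.014; m=(im.min(2)>190).astype(np.uint8); m[330:]=0
n,l,st,ce=cv2.connectedComponentsWithStats(m)
for k in 1+np.argsort(-st[1:,4])[:2]: print(st[k])
k=1+st[1:,4].argmax(); ys,xs=np.nonzero(l==k); P=bp(c,np.c_[xs,ys],z)[:,:2].astype(np.float32)*1000
print(cv2.minAreaRect(P))
E
```

```text
t 4.45 pos [0.4904 0.0546 0.1508] rot [3.1412e+00 2.0000e-03 2.9858e+00] F [-0.2  0.1 -0.2] w 0.0006 | d [ 4.29 22.92  0.08] rv [0.0005 0.002  0.0947] | /n [0.858 4.585 0.017]
[  255   141   130   153 17603]
[ 508   58  132  227 6215]
((464.17724609375, 59.38774108886719), (75.91060638427734, 94.85285186767578), 80.86076354980469)
```

The grip missed (width 0.6 mm), so I need to look.

View pics/w2.png

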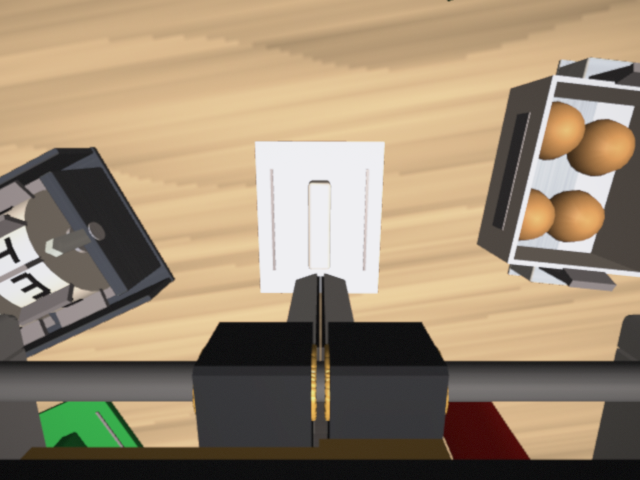

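The lid is untouched at (320,215). The fingers were still closing when I lifted, so they just need more time. Checking the lid pose.

```bash
python3 - <<'E'
from h import *
im=cv2.imread("pics/w2.png");c=eyes.get_calibration("wrist")
m=(im.min(2)>190).astype(np.uint8)[130:300,240:400]
ys,xs=np.nonzero(m); P=bp(c,np.c_[xs+240,ys+130],.014)[:,:2].astype(np.float32)*1000
(x,y),s,a=cv2.minAreaRect(P); print(x,y,s,a)
b=bp(c,[(319,179),(319,271)],.044); print(b,b.mean(0))
go(x/1000,y/1000,.020,np.pi-.158)
E
```

```text
487.6103515625 55.22380065917969 (119.44642639160156, 149.11904907226562) 80.88899230957031
[[0.4458484  0.06188871 0.044     ]
 [0.528109   0.04898405 0.044     ]] [0.4869787  0.05543638 0.044     ]
t 4.5 pos [0.4895 0.0546 0.1493] rot [-3.1415e+00 -9.0000e-04  2.9858e+00] F [ 0.5  0.4 -0.8] w 0.0007 | d [ 0.18  0.04 12.93] rv [-0.0001 -0.0009  0.0022] | /n [ 0.185  0.035 12.931]
```

{"fn": "arm_command", "kwargs": {"series": [[0.6,0.2,0,2,0,0,0],[0.6,0,0,2,0,0,0],[0.6,0,0,2,0,0,0],[0.6,0,0,0,0,0,0],[0.6,0,0,0,0,0,0],[0.6,0,0,0,0,0,0],[0.6,0,0,0,0,0,0],[0.6,0,0,0,0,0,0]]}}

```text
time: 5.3
tool_pos: [0.4886, 0.0549, 0.091]
ee_rot: [3.141, 0.002, 2.986]
wrist_force: [0.1, 0.8, -0.7]
width: 0.0564
```

{"fn": "arm_command", "kwargs": {"series": [[0.6,0,0,2,0,0,0],[0.6,0,0,2,0,0,0],[0.6,0,0,2,0,0,0],[0.6,0,0,0.9,0,0,0],[0.6,0,0,0,0,0,0],[0,0,0,0,0,0,0],[0,0,0,0,0,0,0],[0,0,0,0,0,0,0],[0,0,0,0,0,0,0],[0,0,0,0,0,0,0],[0,0,0,0,0,0,0],[0,0,0,0,0,0,0],[0,0,0,0,0,0,0]]}}

```text
time: 6.6
tool_pos: [0.488, 0.0549, 0.0209]
ee_rot: [3.142, -0.0, 2.986]
wrist_force: [0.3, -0.3, 1.0]
width: 0.0008
```

```bash
python3 - <<'E'
from h import *
w=eyes.snapshot("wrist"); s=eyes.snapshot("scene"); cv2.imwrite("pics/w3.png",w)
o=np.zeros((480,800,3),np.uint8); o[:,:400]=cv2.resize(w[60:420,170:470],(400,480)); o[:300,400:]=cv2.resize(s[200:350,270:470],(400,300)); cv2.imwrite("pics/c3.png",o)
go(.4875,.0552,.02,np.pi-.158)
E
```

```text
t 6.7 pos [0.488  0.0549 0.0209] rot [ 3.1415e+00 -1.0000e-04  2.9858e+00] F [-0.1  0.4  0.1] w 0.0005 | d [0.05 0.02 0.09] rv [ 0.0001 -0.0001  0.0022] | /n [0.049 0.023 0.094]
```

View pics/c3.png

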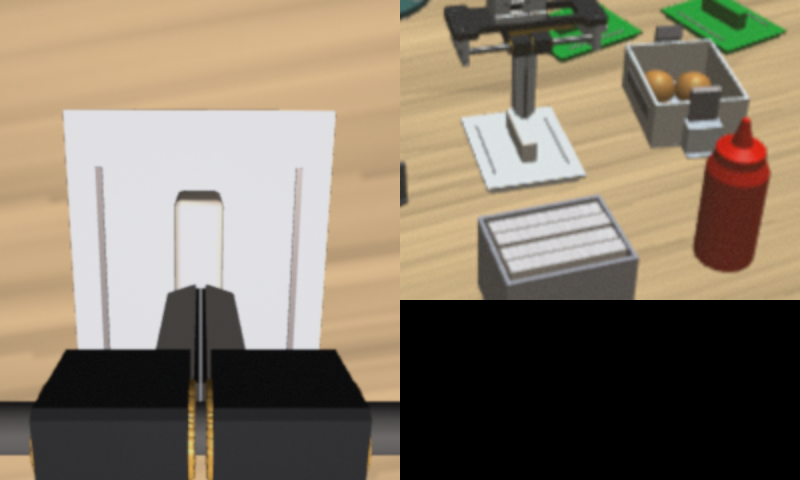

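```bash
python3 - <<'E'
from h import *
s=eyes.snapshot("scene"); w=cv2.imread("pics/w3.png"); o=sensors.get_obs(); tp=o["tool_pos"]
for n,im in(("scene",s),("wrist",w)):
    c=eyes.get_calibration(n)
    for z,col in((.014,(0,0,255)),(.044,(255,0,0))):
        p=proj(c,pose(.4875,.0552,-.158,[(a*.04,b*.01,z) for a,b in((1,1),(1,-1),(-1,-1),(-1,1))])); cv2.polylines(im,[np.int32(np.round(p*8))],True,col,1,shift=3)
    for dz in(0,.023,.019+.019): 
        p=proj(c,tp+[0,0,dz])[0]; print(n,dz,p); cv2.circle(im,tuple(np.int32(np.round(p))),2,(0,200,0),-1)
o=np.zeros((480,800,3),np.uint8); o[:,:400]=cv2.resize(w[60:420,170:470],(400,480)); o[:400,400:]=cv2.resize(s[230:310,310:390],(400,400),interpolation=2); cv2.imwrite("pics/c4.png",o)
E
```

```text
scene 0 [330.34434914 269.43324377]
scene 0.023 [330.57568834 261.67117193]
scene 0.038 [330.72914691 256.5222115 ]
wrist 0 [317.8196457  265.87940148]
wrist 0.023 [317.58918106 278.7646913 ]
wrist 0.038 [317.40966174 288.80162597]
```

View pics/c4.png

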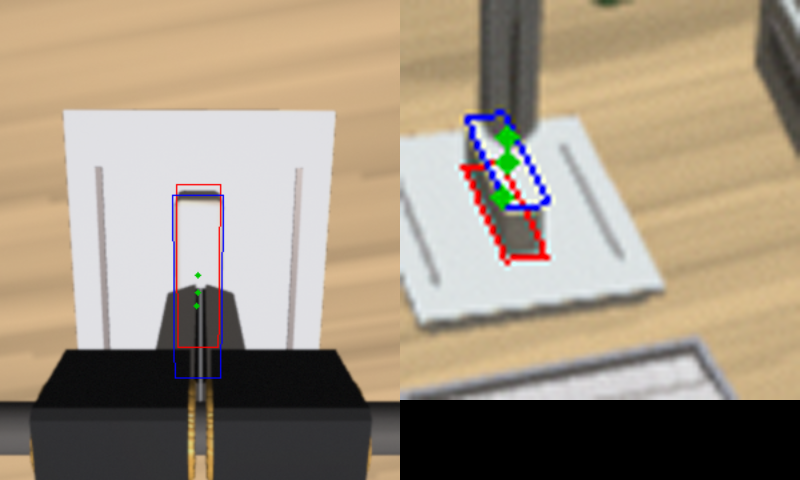

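Pictures show the real fingertips about 35–40 mm above the reported TCP: they close above the block, and the open-tip spacing of 183 px in w1 gives the same offset. I'll probe the block top (known to be at 44 mm) with the shut fingers to measure it.

{"fn": "arm_command", "kwargs": {"series": [[0,0,0,0.4,0,0,0],[0,0,0,0.4,0,0,0],[0,0,0,0,0,0,0]]}}

```text
time: 7.05
tool_pos: [0.4872, 0.0549, 0.0119]
ee_rot: [-3.141, -0.002, 2.986]
wrist_force: [0.1, 0.3, 0.3]
width: 0.0005
```

{"fn": "arm_command", "kwargs": {"series": [[0,0,0,0.2,0,0,0],[0,0,0,0,0,0,0]]}}

```text
time: 7.25
tool_pos: [0.4877, 0.0549, 0.0106]
ee_rot: [-3.142, -0.001, 2.986]
wrist_force: [-0.2, 0.9, 0.2]
width: 0.0004
```

{"fn": "arm_command", "kwargs": {"series": [[0,0,0,0.25,0,0,0],[0,0,0,0,0,0,0]]}}

```text
time: 7.45
tool_pos: [0.4878, 0.0549, 0.0082]
ee_rot: [-3.142, -0.0, 2.986]
wrist_force: [-1.3, -0.1, -0.3]
width: 0.0003
```

{"fn": "arm_command", "kwargs": {"series": [[0,0,0,0.25,0,0,0],[0,0,0,0,0,0,0]]}}

```text
time: 7.65
tool_pos: [0.4882, 0.0549, 0.0077]
ee_rot: [3.142, 0.0, 2.986]
wrist_force: [-4.2, -0.3, 8.8]
width: 0.0003
```

{"fn": "arm_command", "kwargs": {"series": [[0,0,0,0.25,0,0,0],[0,0,0,0,0,0,0]]}}

```text
time: 7.85
tool_pos: [0.4883, 0.0549, 0.0076]
ee_rot: [-3.142, 0.001, 2.986]
wrist_force: [-8.1, -0.1, 18.3]
width: 0.0004
```

Contact at reported z = 0.0078, so real tip height is reported z + 0.036. Redoing the grasp with that.

{"fn": "arm_command", "kwargs": {"series": [[0,0,0,-1.5,0,0,0],[0.6,0,0,-3.5,0,0,0],[0.6,0,0,0,0,0,0],[0.6,0,0,0,0,0,0],[0.6,0,0,0,0,0,0],[0.6,0,0,0,0,0,0],[0.6,0,0,0,0,0,0],[0.6,0,0,0,0,0,0],[0.6,0,0,0,0,0,0]]}}

```text
time: 8.75
tool_pos: [0.4877, 0.0549, 0.0531]
ee_rot: [-3.142, -0.001, 2.986]
wrist_force: [0.6, 0.1, 0.5]
width: 0.0561
```

{"fn": "arm_command", "kwargs": {"series": [[0.6,0,0,2.5,0,0,0],[0.6,0,0,2.5,0,0,0],[0.6,0,0,1.5,0,0,0],[0.6,0,0,0.5,0,0,0],[0.6,0,0,0,0,0,0],[0,0,0,0,0,0,0],[0,0,0,0,0,0,0],[0,0,0,0,0,0,0],[0,0,0,0,0,0,0],[0,0,0,0,0,0,0],[0,0,0,0,0,0,0],[0,0,0,0,0,0,0],[0,0,0,0,0,0,0]]}}

```text
time: 10.05
tool_pos: [0.4882, 0.0546, -0.0161]
ee_rot: [-3.141, 0.001, 2.986]
wrist_force: [-0.7, -1.2, 3.2]
width: 0.0198
```

Gripped at 19.8 mm. Lift.

{"fn": "arm_command", "kwargs": {"series": [[0,0,0,-1,0,0,0],[0,0,0,-3,0,0,0],[0,0,0,-3,0,0,0],[0,0,0,-3,0,0,0],[0,0,0,-1.5,0,0,0],[0,0,0,0,0,0,0],[0,0,0,0,0,0,0]]}}

```text
time: 10.75
tool_pos: [0.4875, 0.0551, 0.098]
ee_rot: [3.141, -0.001, 2.986]
wrist_force: [-0.6, -0.7, -1.7]
width: 0.0194
```

```bash
python3 - <<'E'
from h import *
c=eyes.get_calibration("wrist"); im=eyes.snapshot("wrist"); cv2.imwrite("pics/w4.png",im); o=sensors.get_obs(); tp=o["tool_pos"]
z=tp[2]+.016
m=(im.min(2)>175).astype(np.uint8); n,l,st,ce=cv2.connectedComponentsWithStats(m); k=1+st[1:,4].argmax(); print(st[k])
top=st[k][1]
rows=[(r,np.nonzero(l[r]==k)[0][[0,-1]]) for r in range(top+10,top+120,20)]
for r,(a,b) in rows:
    A=bp(c,[(a,r),(b+1,r)],z+.014); print(r,a,b,np.round(A[:,:2],4).tolist(),A[:,:2].mean(0),np.hypot(*(A[0]-A[1])[:2]))
e=bp(c,[(320,top)],z+.014)[0]; print("near edge",e)
go(.4836,.2877,tp[2],np.pi-.2505,5)
E
```

```text
[  198   141   246   220 38990]
151 199 442 [[0.4109, 0.0083], [0.4293, 0.1266]] [0.42010555 0.06743751] 0.11972113505634177
171 200 441 [[0.4204, 0.0065], [0.4389, 0.1254]] [0.42964389 0.06595584] 0.12029925289195575
191 202 439 [[0.4302, 0.0052], [0.4487, 0.1237]] [0.43943608 0.06443459] 0.11988531831057234
211 203 437 [[0.4402, 0.0034], [0.4587, 0.1219]] [0.44945306 0.06262017] 0.11997058039842606
231 205 436 [[0.4506, 0.002], [0.4691, 0.1206]] [0.45982374 0.06126744] 0.12005848066375949
251 207 434 [[0.4612, 0.0005], [0.4797, 0.1187]] [0.47044147 0.05961794] 0.11962399570829671
near edge [0.41535202 0.06767365 0.12706067]
t 10.8 pos [0.4869 0.055  0.0971] rot [-3.1415e+00 -2.6000e-03  2.9859e+00] F [ 1.   0.2 -1.1] w 0.0196 | d [3.940e+00 2.294e+01 1.000e-02] rv [-0.0002 -0.0026  0.0948] | /n [7.870e-01 4.588e+00 1.000e-03]
```

{"fn": "arm_command", "kwargs": {"series": [[0,0.75,4.5,0,0,0,0],[0,0.75,4.5,0,0,0,0],[0,0.75,4.5,0,0,0,0],[0,0.75,4.5,0,0,0,0],[0,0.84,4.8,0,0,0,0],[0,0,0,0,0,0,0.095],[0,0,0,0,0,0,0],[0,0,0,0,0,0,0],[0,0,0,0,0,0,0]]}}

```text
time: 11.7
tool_pos: [0.4851, 0.285, 0.0977]
ee_rot: [-3.141, -0.001, 2.891]
wrist_force: [-0.5, 0.3, -0.7]
width: 0.0196
```

```bash
python3 - <<'E'
from h import *
c=eyes.get_calibration("wrist"); im=eyes.snapshot("wrist"); cv2.imwrite("pics/w5.png",im); o=sensors.get_obs(); tp=o["tool_pos"]
z=tp[2]+.016
go(.4836,.2877,tp[2],np.pi-.2505,5)
for zz,col,q in((z+.014,(0,0,255),(tp[0]+.001,tp[1]+.001,o["ee_rot"][2]-np.pi)),(.065,(255,0,0),(.4836,.2877,-.2505))):
    cv2.polylines(im,[np.int32(np.round(8*proj(c,pose(*q,[(a*.075,b*.06,zz) for a,b in((1,1),(1,-1),(-1,-1),(-1,1))]))))],True,col,1,cv2.LINE_AA,3)
t=eyes.snapshot("top"); ct=eyes.get_calibration("top")
cv2.polylines(t,[np.int32(np.round(8*proj(ct,pose(tp[0]+.001,tp[1]+.001,o["ee_rot"][2]-np.pi,[(a*.075,b*.06,z+.014) for a,b in((1,1),(1,-1),(-1,-1),(-1,1))]))))],True,(0,0,255),1,cv2.LINE_AA,3)
O=np.zeros((520,800,3),np.uint8); O[:480,:480]=im[:,80:560]; O[:440,480:]=cv2.resize(t[170:280,190:270],(320,440)); cv2.imwrite("pics/c5.png",O)
E
```

```text
t 11.75 pos [0.4854 0.2849 0.098 ] rot [-3.1410e+00 -7.0000e-04  2.8901e+00] F [ 0.2  0.7 -2.4] w 0.0196 | d [0.24 0.22 0.  ] rv [-0.0006 -0.0007 -0.001 ] | /n [0.048 0.044 0.   ]
```

View pics/c5.png

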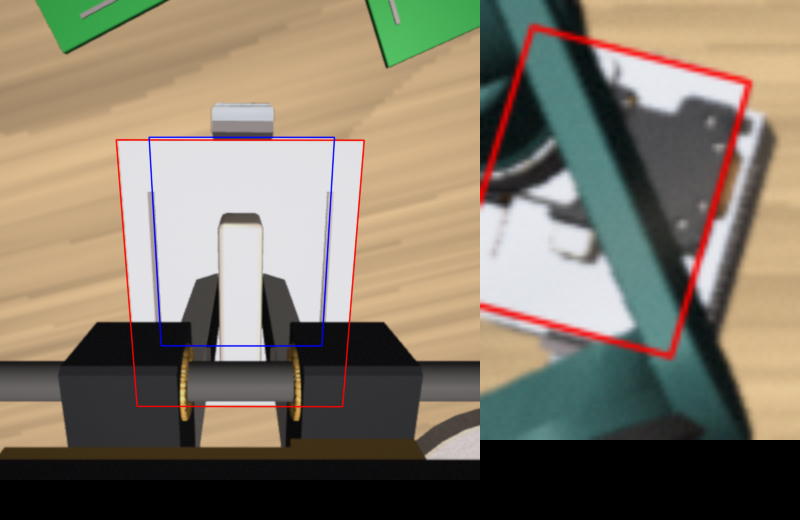

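Lid outline (red) matches. Small lateral correction, then a guarded descent.

{"fn": "arm_command", "kwargs": {"series": [[0,0.35,0.1,0,0,0,0],[0,0,0,1.2,0,0,0],[0,0,0,1.2,0,0,0],[0,0,0,0.4,0,0,0],[0,0,0,0,0,0,0],[0,0,0,0,0,0,0]]}}

```text
time: 12.4
tool_pos: [0.4822, 0.2879, 0.0702]
ee_rot: [-3.141, -0.0, 2.891]
wrist_force: [-0.3, -0.4, -1.8]
width: 0.02
```

```bash
python3 - <<'E'
from h import *
go(.4821,.2865,.049,np.pi-.2505)
c=eyes.get_calibration("wrist"); im=eyes.snapshot("wrist"); cv2.imwrite("pics/w6.png",im); tp=sensors.get_obs()["tool_pos"]
z=tp[2]+.016+.014
m=(im.min(2)>175).astype(np.uint8); n,l,st,ce=cv2.connectedComponentsWithStats(m); k=1+st[1:,4].argmax(); print(st[k])
for r in range(160,300,20):
    a,b=np.nonzero(l[r]==k)[0][[0,-1]]; A=bp(c,[(a,r),(b+1,r)],z)[:,:2]; mid=A.mean(0)
    # lateral offset of centreline from the tub's long axis
    print(r,a,b,"width",np.hypot(*(A[0]-A[1])).round(4),"lat",((mid-[.4836,.2877])@[np.sin(.2505),np.cos(.2505)]).round(4))
for col in(260,280,360,380):
    rr=np.nonzero(l[:,col]==k)[0][0]; p=bp(c,[(col,rr)],z)[0,:2]; print("edge long",((p-[.4836,.2877])@[np.cos(.2505),-np.sin(.2505)]).round(4))
E
```

```text
t 12.4 pos [0.4822 0.2879 0.0702] rot [-3.1413e+00 -4.0000e-04  2.8909e+00] F [-0.3 -0.4 -1.8] w 0.02 | d [-0.03 -0.14  2.12] rv [-0.0002 -0.0004 -0.0002] | /n [-0.029 -0.137  2.119]
[  198   141   246   220 38684]
160 200 441 width 0.1185 lat 0.0018
180 201 440 width 0.1191 lat 0.0018
200 203 438 width 0.1187 lat 0.0018
220 204 436 width 0.1188 lat 0.0016
240 206 435 width 0.1189 lat 0.0018
260 207 433 width 0.1189 lat 0.0016
280 209 432 width 0.119 lat 0.0019
edge long -0.0748
edge long -0.0748
edge long -0.0748
edge long -0.0748
```

{"fn": "arm_command", "kwargs": {"series": [[0,0,-0.17,0,0,0,0],[0,0,0,0.5,0,0,0],[0,0,0,0.5,0,0,0],[0,0,0,0.5,0,0,0],[0,0,0,0.4,0,0,0],[0,0,0,0,0,0,0]]}}

```text
time: 13.05
tool_pos: [0.4825, 0.2867, 0.0522]
ee_rot: [3.14, 0.001, 2.891]
wrist_force: [1.1, 0.4, 1.9]
width: 0.02
```

{"fn": "arm_command", "kwargs": {"series": [[0,0,0,0.3,0,0,0],[0,0,0,0.2,0,0,0],[0,0,0,0,0,0,0]]}}

```text
time: 13.35
tool_pos: [0.4826, 0.287, 0.0476]
ee_rot: [3.139, 0.002, 2.891]
wrist_force: [-0.6, 1.4, 3.5]
width: 0.0199
```

{"fn": "arm_command", "kwargs": {"series": [[0,0,0,0.25,0,0,0],[0,0,0,0.2,0,0,0],[0,0,0,0,0,0,0]]}}

```text
time: 13.65
tool_pos: [0.4814, 0.286, 0.0409]
ee_rot: [-3.141, -0.001, 2.891]
wrist_force: [0.1, 0.8, 0.1]
width: 0.02
```

{"fn": "arm_command", "kwargs": {"series": [[0,0,0,0.25,0,0,0],[0,0,0,0.15,0,0,0],[0,0,0,0,0,0,0]]}}

```text
time: 13.95
tool_pos: [0.4815, 0.286, 0.0408]
ee_rot: [-3.141, 0.0, 2.891]
wrist_force: [-6.1, -2.7, 13.6]
width: 0.0198
```

It dropped in at the expected height with force falling to zero, then met a hard stop. One firmer press, release and back off.

{"fn": "arm_command", "kwargs": {"series": [[0,0,0,0.15,0,0,0],[0,0,0,0,0,0,0],[0,0,0,-0.5,0,0,0],[0.6,0,0,0,0,0,0],[0.6,0,0,0,0,0,0],[0.6,0,0,0,0,0,0],[0.6,0,0,0,0,0,0],[0.6,0,0,0,0,0,0],[0.6,0,0,-3,0,0,0],[0.6,0,0,-4,0,0,0],[0.6,0,0,-4,0,0,0],[0,0,-4,-4,0,0,0],[0,0,-4,-1,0,0,0],[0,0,-4,0,0,0,0],[0,0,-4,0,0,0,0],[0,0,-4,0,0,0,0],[0,0,0,0,0,0,0]]}}

```text
time: 15.65
tool_pos: [0.4327, 0.0936, 0.1973]
ee_rot: [-3.14, 0.001, 2.885]
wrist_force: [-0.1, -0.2, 0.3]
width: 0.0121
```

```bash
python3 - <<'E'
from h import *
c=eyes.get_calibration("wrist"); w=eyes.snapshot("wrist"); s=eyes.snapshot("scene"); cs=eyes.get_calibration("scene"); go(.51,-.2,.16,.28,10)
cv2.imwrite("pics/w7.png",w); cv2.imwrite("pics/s7.png",s)
for zz,col in((.071,(0,0,255)),):
  for cc,im in((c,w),(cs,s)):
    cv2.polylines(im,[np.int32(np.round(8*proj(cc,pose(.4836,.2877,-.2505,[(a*.075,b*.06,zz) for a,b in((1,1),(1,-1),(-1,-1),(-1,1))]))))],True,col,1,cv2.LINE_AA,3)
O=np.zeros((600,800,3),np.uint8); O[:330,:440]=cv2.resize(s[190:300,345:492],(440,330),interpolation=2); O[:360,440:]=cv2.resize(w[:360,:],(360,202)).repeat(1,0)[:202] if 0 else cv2.resize(w[:,280:],(360,480))[:360]; O[360:,:320]=cv2.resize(w,(320,240)); cv2.imwrite("pics/c7.png",O)
E
```

```text
t 15.75 pos [0.4335 0.0968 0.197 ] rot [3.1406e+00 6.0000e-04 2.8889e+00] F [-0.1  0.5 -0.2] w 0.0039 | d [-14.83 -26.82   3.68] rv [ 1.1000e-03 -1.1000e-03  2.6089e+00] | /n [-1.483 -2.682  0.368]
```

View pics/c7.png

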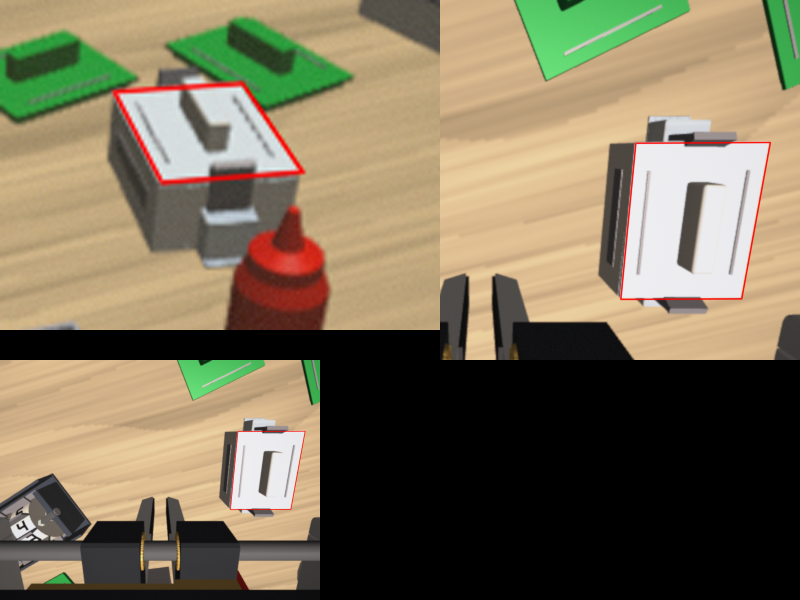

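Lid's top outline at 71 mm fits in both views, with both clips standing over the plate: lid home. Now to look at the display from close by.

{"fn": "arm_command", "kwargs": {"series": [[0,-2.85,-2.71,0,0,0,0],[0,-2.85,-2.71,0,0,0,0],[0,-2.85,-2.71,0,0,0,0],[0,-2.85,-2.71,0,0,0,0],[0,-2.85,-2.71,0,0,0,0],[0,-2.85,-2.71,0,0,0,0],[0,-2.85,-2.71,0,0,0,0],[0,-2.85,-2.71,0,0,0,0],[0,0,0,0,0,0,-0.1345],[0,0,0,0,0,0,-0.1345],[0,0,0,0,0,0,-0.1345],[0,0,0,0,0,0,-0.1345],[0,0,0,0,0,0,0],[0,0,0,0,0,0,0]]}}

```text
time: 17.15
tool_pos: [0.6011, -0.1684, 0.1962]
ee_rot: [3.141, -0.0, -2.855]
wrist_force: [0.2, 0.3, -0.3]
width: 0.0003
```

```bash
python3 - <<'E'
from h import *
c=eyes.get_calibration("wrist"); w=eyes.snapshot("wrist"); np.save("w8.npy",c,allow_pickle=True); cv2.imwrite("pics/w8.png",w); go(.5,-.2,.2,-2.856)
print(np.round(sensors.get_obs()["joint_positions"],2))
q=(.4823,-.2192,.285)
P=pose(*q,[(a*.074,b*.1,.058) for a,b in((1,1),(1,-1),(-1,-1),(-1,1))]); p=proj(c,P); print(p.round(0).tolist())
x0,y0=np.maximum(p.min(0)-40,0).astype(int); x1,y1=np.minimum(p.max(0)+40,[640,480]).astype(int)
f=min(800/(x1-x0),600/(y1-y0)); cv2.imwrite("pics/c8.png",cv2.resize(w[y0:y1,x0:x1],(0,0),fx=f,fy=f,interpolation=cv2.INTER_CUBIC)); print(x0,y0,x1,y1,f)
E
```

```text
t 17.2 pos [ 0.601  -0.1686  0.1963] rot [ 3.1410e+00 -3.0000e-04 -2.8553e+00] F [-0.6  0.2 -0.2] w 0.0007 | d [10.57 -0.16 -0.36] rv [ 0.0006 -0.0003  0.0007] | /n [10.574 -0.162 -0.364]
[-0.36  0.25  1.13  0.    1.76 -2.22]
[[409.0, 165.0], [196.0, 165.0], [182.0, -15.0], [420.0, -15.0]]
142 0 460 204 2.5157232704402515
```

View pics/c8.png

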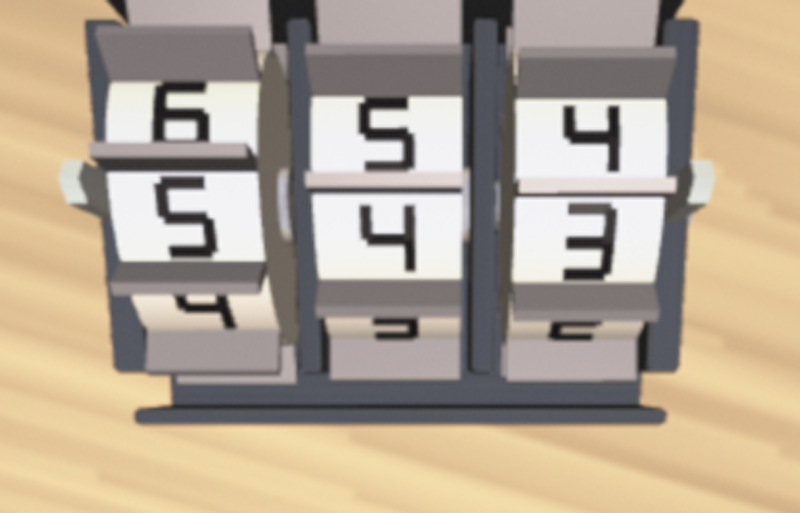

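Left to right, wheel0 shows 6/5/4 with a rib near the top at (170,150), wheel1 shows 5/4 with its rib at (386,180), and wheel2 shows 4/3 with its rib at (597,186). The pointers are at (68,183) and (705,183). Fitting pose and wheel angles together.

```bash
cat > fit.py <<'E'
from h import *
from scipy.optimize import least_squares
YW=[-.06,0,.06]
def rib(q,i,phi,r=.060): return pose(*q,[(r*np.sin(phi),YW[i],.07+r*np.cos(phi))])
E
python3 - <<'E'
from fit import *
c=np.load("w8.npy",allow_pickle=True).item(); f=2.5157; o=np.array([142,0])
px=lambda *p:np.array(p)/f+o
cor=np.array([px(137,416),px(663,416),px(68,183),px(705,183)]); C3=[(.074,-.1,.058),(.074,.1,.058),(0,-.093,.118),(0,.093,.118)]
mid=[px(170,150),px(386,180),px(597,186)]; low=[px(190,289),px(387,313),px(585,315)]
D=np.deg2rad
def res(v):
    q=v[:3]; r=[(proj(c,pose(*q,C3))-cor).ravel()]
    for i in range(3):
        r+= [(proj(c,rib(q,i,v[3+i]))[0]-mid[i]),(proj(c,rib(q,i,v[3+i]+D(36)))[0]-low[i])*[.3,1]]
    return np.concatenate(r)
s=least_squares(res,[.482,-.219,.285,0,0,0],loss="soft_l1"); v=s.x
print(v[:3],np.rad2deg(v[3:]),np.round(res(v),1))
np.save("disp.npy",v)
# digit on the +x side of the near-top rib sits at phi+18deg
for i,d in enumerate((5,4,3)): print("wheel",i,"value(digits)",d+(v[3+i]+D(18))/D(36))
print("top-cam check",proj(eyes.get_calibration("top"),pose(*v[:3],[(a*.074,b*.1,.058) for a,b in((-1,1),(1,1),(1,-1),(-1,-1))])).round(1).tolist())
E
```

```text
[ 0.48708079 -0.21981062  0.28700926] [-5.38832856  2.0503254   3.27120299] [-1.5  4.2  1.7  4.1  0.3 -1.1  0.2 -1.1 -0.6 -0.1 -0.5  0.2 -0.5 -0.
  0.3  0.   0.6 -0.4  0.2  0.7]
wheel 0 value(digits) 5.350324206582977
wheel 1 value(digits) 4.5569534832722915
wheel 2 value(digits) 3.590866749832603
top-cam check [[420.5, 267.6], [400.4, 204.0], [485.6, 179.6], [507.3, 242.4]]
```

```bash
cat > dg.py <<'E'
from h import *
Q=(.485,-.2195,.287)
def dg(xd=0,yd=0,h=.121):
    "tool-axis cm to put the finger tips at display (xd,yd), tip height h; also where they are now"
    o=sensors.get_obs(); c,s=np.cos(Q[2]),np.sin(Q[2]); p=o["tool_pos"]; d=p[:2]-Q[:2]
    print("t",round(o["time"],2),"tip disp mm",np.round([1000*(c*d[0]+s*d[1]),1000*(-s*d[0]+c*d[1]),1000*(p[2]+.036)],1),"yaw err",round(o["ee_rot"][2]+np.pi-Q[2],3),"F",np.round(o["wrist_force"],1)); go(*pose(*Q,[(xd,yd,h-.036)])[0],-np.pi+Q[2])
E
python3 -c "
from dg import *
dg(-.014,0,.145)"
```

```text
t 17.2 tip disp mm [125.6  16.  232.3] yaw err -0.001 F [-0.6  0.2 -0.2]
t 17.2 pos [ 0.601  -0.1686  0.1963] rot [ 3.1410e+00 -3.0000e-04 -2.8553e+00] F [-0.6  0.2 -0.2] w 0.0007 | d [13.96 -1.62  8.74] rv [ 0.0006 -0.0003 -0.0007] | /n [13.961 -1.616  8.737]
```

{"fn": "arm_command", "kwargs": {"series": [[0,4.6,-0.5,0,0,0,0],[0,4.6,-0.5,0,0,0,0],[0,4.7,-0.6,0,0,0,0],[0,0,0,4,0,0,0],[0,0,0,4,0,0,0],[0,0,0,0.6,0,0,0],[0,0,0,0,0,0,0],[0,0,0,0,0,0,0]]}}

```text
time: 18.0
tool_pos: [0.4731, -0.2247, 0.1129]
ee_rot: [-3.139, 0.002, -2.854]
wrist_force: [0.0, 0.6, 1.1]
width: 0.0006
```

```bash
python3 -c "
from dg import *
dg(-.014,0,.121)"
```

```text
t 18.0 tip disp mm [-12.9  -1.7 148.9] yaw err 0.0 F [0.  0.6 1.1]
t 18.0 pos [ 0.4731 -0.2247  0.1129] rot [-3.1393e+00  2.2000e-03 -2.8543e+00] F [0.  0.6 1.1] w 0.0006 | d [0.12 0.17 2.79] rv [-0.0023  0.0022  0.0003] | /n [0.117 0.173 2.791]
```

{"fn": "arm_command", "kwargs": {"series": [[0,0.1,0.15,1.2,0,0,0],[0,0,0,1.2,0,0,0],[0,0,0,0,0,0,0],[0,0,0,0,0,0,0]]}}

```text
time: 18.4
tool_pos: [0.47, -0.2229, 0.0863]
ee_rot: [3.141, -0.001, -2.854]
wrist_force: [1.0, -0.8, -0.5]
width: 0.0003
```

```bash
python3 -c "
from dg import *
dg(.0147,0,.121)"
```

```text
t 18.4 tip disp mm [-15.3   1.  122.3] yaw err 0.0 F [ 1.  -0.8 -0.5]
t 18.4 pos [ 0.47   -0.2229  0.0863] rot [ 3.1407e+00 -7.0000e-04 -2.8543e+00] F [ 1.  -0.8 -0.5] w 0.0003 | d [-3.   -0.1   0.13] rv [ 0.0009 -0.0007  0.0003] | /n [-3.001 -0.101  0.126]
```

{"fn": "arm_command", "kwargs": {"series": [[0,-0.75,0,0.05,0,0,0],[0,-0.75,0,0,0,0,0],[0,-0.75,0,0,0,0,0],[0,-0.7,0,0,0,0,0],[0,0,0,0,0,0,0],[0,0,0,0,0,0,0],[0,0,0,0,0,0,0]]}}

```text
time: 19.1
tool_pos: [0.4992, -0.2147, 0.0867]
ee_rot: [-3.141, 0.001, -2.854]
wrist_force: [-0.2, -0.3, 0.3]
width: 0.0008
```

```bash
python3 - <<'E'
from dg import *
dg(-.026,0,.140)
w=eyes.snapshot("wrist"); cv2.imwrite("pics/w9.png",w)
E
```

```text
t 19.1 tip disp mm [ 14.9   0.6 122.7] yaw err 0.0 F [-0.2 -0.3  0.3]
t 19.1 pos [ 0.4992 -0.2147  0.0867] rot [-3.1411e+00  1.4000e-03 -2.8542e+00] F [-0.2 -0.3  0.3] w 0.0008 | d [ 4.09 -0.05 -1.74] rv [-0.0005  0.0014  0.0004] | /n [ 4.091 -0.055 -1.737]
```

{"fn": "arm_command", "kwargs": {"series": [[0,0,0,-2,0,0,0],[0,2,0,0,0,0,0],[0,2.1,0,0,0,0,0],[0,0,0,0,0,0,0],[0,0,0,1.1,0,0,0],[0,0,0,1.05,0,0,0],[0,0,0,0,0,0,0],[0,0,0,0,0,0,0]]}}

```text
time: 19.95
tool_pos: [0.4591, -0.2258, 0.0836]
ee_rot: [3.14, -0.001, -2.854]
wrist_force: [-0.4, -0.1, 0.3]
width: 0.0003
```

```bash
python3 - <<'E'
from dg import *
dg(.0065,0,.121)
a=cv2.imread("pics/s7.png"); s=eyes.snapshot("scene"); c=eyes.get_calibration("scene"); cv2.imwrite("pics/s9.png",s)
for i,y in enumerate((-.06,0,.06)):
    for phi in(18,54,72):
        f=np.deg2rad(phi); p=proj(c,pose(*Q,[(.047*np.sin(f),y,.07+.047*np.cos(f))]))[0]; u,v=np.int32(p)
        print(i,phi,(u,v),np.abs(a[v-6:v+7,u-8:u+9].astype(int)-s[v-6:v+7,u-8:u+9]).mean().round(1))
E
```

```text
t 19.95 tip disp mm [-26.6   1.3 119.6] yaw err 0.001 F [-0.4 -0.1  0.3]
t 19.95 pos [ 0.4591 -0.2258  0.0836] rot [ 3.1398e+00 -1.2000e-03 -2.8538e+00] F [-0.4 -0.1  0.3] w 0.0003 | d [-3.31 -0.13 -0.14] rv [ 0.0018 -0.0012  0.0008] | /n [-3.311 -0.129 -0.142]
0 18 (np.int32(192), np.int32(273)) 4.6
0 54 (np.int32(198), np.int32(285)) 5.3
0 72 (np.int32(201), np.int32(292)) 4.5
1 18 (np.int32(218), np.int32(263)) 58.7
1 54 (np.int32(224), np.int32(275)) 32.5
1 72 (np.int32(226), np.int32(281)) 25.3
2 18 (np.int32(242), np.int32(254)) 4.5
2 54 (np.int32(248), np.int32(265)) 5.0
2 72 (np.int32(250), np.int32(271)) 4.5
```

Wheel1 alone moved. Strokes B and C.

{"fn": "arm_command", "kwargs": {"series": [[0,-0.8,-0.1,-0.1,0,0,0],[0,-0.85,0,0,0,0,0],[0,-0.85,0,0,0,0,0],[0,-0.8,0,0,0,0,0],[0,0,0,0,0,0,0],[0,0,0,0,0,0,0],[0,0,0,-2,0,0,0],[0,2,0,0,0,0,0],[0,2.05,0,0,0,0,0],[0,0,0,0,0,0,0],[0,0,0,1,0,0,0],[0,0,0,1,0,0,0],[0,0,0,0,0,0,0],[0,0,0,0,0,0,0]]}}

```text
time: 21.4
tool_pos: [0.4523, -0.2289, 0.0847]
ee_rot: [3.14, -0.001, -2.854]
wrist_force: [-0.4, 0.6, 0.1]
width: 0.0006
```

```bash
python3 -c "
from dg import *
dg(.0065,0,.121)"
```

```text
t 21.4 tip disp mm [-34.1   0.2 120.7] yaw err 0.001 F [-0.4  0.6  0.1]
t 21.4 pos [ 0.4523 -0.2289  0.0847] rot [ 3.1399e+00 -1.1000e-03 -2.8538e+00] F [-0.4  0.6  0.1] w 0.0006 | d [-4.06 -0.03 -0.04] rv [ 0.0017 -0.0011  0.0008] | /n [-4.056 -0.028 -0.037]
```

{"fn": "arm_command", "kwargs": {"series": [[0,-1,0,0,0,0,0],[0,-1,0,0,0,0,0],[0,-1,0,0,0,0,0],[0,-1.05,0,0,0,0,0],[0,0,0,0,0,0,0],[0,0,0,0,0,0,0],[0,0,0,-2.5,0,0,0],[0,-0.7,3,0,0,0,0],[0,-0.75,3,0,0,0,0],[0,0,0,0,0,0,0],[0,0,0,0,0,0,0]]}}

```text
time: 22.5
tool_pos: [0.4883, -0.1563, 0.1112]
ee_rot: [-3.141, 0.001, -2.853]
wrist_force: [0.2, -0.8, -0.7]
width: 0.0002
```

```bash
python3 -c "
from dg import *
dg(.021,.06,.121)"
```

```text
t 22.5 tip disp mm [ 21.1  59.7 147.2] yaw err 0.001 F [ 0.2 -0.8 -0.7]
t 22.5 pos [ 0.4883 -0.1563  0.1112] rot [-3.1406e+00  9.0000e-04 -2.8532e+00] F [ 0.2 -0.8 -0.7] w 0.0002 | d [0.01 0.03 2.62] rv [-0.001   0.0009  0.0014] | /n [0.009 0.031 2.616]
```

{"fn": "arm_command", "kwargs": {"series": [[0,0,0,1.25,0,0,0],[0,0,0,1.25,0,0,0],[0,0,0,0,0,0,0],[0,0.7,0,0,0,0,0],[0,0.7,0,0,0,0,0],[0,0.7,0,0,0,0,0],[0,0.65,0,0,0,0,0],[0,0,0,0,0,0,0],[0,0,0,0,0,0,0],[0,0,0,-2,0,0,0],[0,-2,0,0,0,0,0],[0,-2.05,0,0,0,0,0],[0,0,0,0,0,0,0],[0,0,0,1,0,0,0],[0,0,0,1,0,0,0],[0,0,0,0,0,0,0],[0,0,0,0,0,0,0]]}}

```text
time: 24.2
tool_pos: [0.4995, -0.1526, 0.0849]
ee_rot: [3.14, -0.002, -2.855]
wrist_force: [0.0, -0.0, 0.0]
width: 0.0004
```

```bash
python3 -c "
from dg import *
dg(-.0065,.06,.121)"
```

```text
t 24.2 tip disp mm [ 32.8  60.  120.9] yaw err -0.0 F [ 0. -0.  0.]
t 24.2 pos [ 0.4995 -0.1526  0.0849] rot [ 3.1404e+00 -1.6000e-03 -2.8549e+00] F [ 0. -0.  0.] w 0.0004 | d [ 3.93 -0.   -0.  ] rv [ 0.0012 -0.0016 -0.0003] | /n [ 3.931 -0.004 -0.005]
```

{"fn": "arm_command", "kwargs": {"series": [[0,1,0,0,0,0,0],[0,1,0,0,0,0,0],[0,1,0,0,0,0,0],[0,0.95,0,0,0,0,0],[0,0,0,0,0,0,0],[0,0,0,0,0,0,0],[0,0,0,-2.5,0,0,0],[0,-0.6,-4,0,0,0,0],[0,-0.6,-4,0,0,0,0],[0,-0.65,-4,0,0,0,0],[0,0,0,0,0,0,0],[0,0,0,0,0,0,0]]}}

```text
time: 25.4
tool_pos: [0.5139, -0.2739, 0.1096]
ee_rot: [3.139, -0.002, -2.855]
wrist_force: [0.1, 0.6, 0.2]
width: 0.0007
```

```bash
python3 -c "
from dg import *
dg(.012,-.06,.121)"
```

```text
t 25.4 tip disp mm [ 12.3 -60.3 145.6] yaw err -0.001 F [0.1 0.6 0.2]
t 25.4 pos [ 0.5139 -0.2739  0.1096] rot [ 3.1392e+00 -1.8000e-03 -2.8554e+00] F [0.1 0.6 0.2] w 0.0007 | d [0.03 0.03 2.46] rv [ 0.0024 -0.0018 -0.0008] | /n [0.03  0.026 2.459]
```

{"fn": "arm_command", "kwargs": {"series": [[0,0,0,1.25,0,0,0],[0,0,0,1.2,0,0,0],[0,0,0,0,0,0,0],[0,0.6,0,0,0,0,0],[0,0.6,0,0,0,0,0],[0,0.6,0,0,0,0,0],[0,0,0,0,0,0,0],[0,0,0,0,0,0,0],[0,0,0,-2,0,0,0],[0,-2,0,0,0,0,0],[0,-2,0,0,0,0,0],[0,0,0,0,0,0,0],[0,0,0,1,0,0,0],[0,0,0,1,0,0,0],[0,0,0,0,0,0,0],[0,0,0,0,0,0,0]]}}

```text
time: 27.0
tool_pos: [0.5344, -0.2674, 0.0853]
ee_rot: [3.14, -0.002, -2.855]
wrist_force: [0.3, 0.2, 1.2]
width: 0.0003
```

```bash
python3 -c "
from dg import *
dg(-.0065,-.06,.121)"
```

```text
t 27.0 tip disp mm [ 33.8 -59.9 121.3] yaw err -0.0 F [0.3 0.2 1.2]
t 27.0 pos [ 0.5344 -0.2674  0.0853] rot [ 3.1401e+00 -1.5000e-03 -2.8550e+00] F [0.3 0.2 1.2] w 0.0003 | d [ 4.03 -0.01  0.03] rv [ 0.0015 -0.0015 -0.0004] | /n [ 4.032 -0.009  0.035]
```

Final stroke, then back to the same viewpoint as before (display x 125.6, y 16, tip 232 mm).

{"fn": "arm_command", "kwargs": {"series": [[0,1,0,0,0,0,0],[0,1,0,0,0,0,0],[0,1,0,0,0,0,0],[0,1.05,0,0,0,0,0],[0,0,0,0,0,0,0],[0,0,0,0,0,0,0],[0,0,0,-3.5,0,0,0],[0,0,0,-4,0,0,0],[0,-3.3,1.9,-3.6,0,0,0],[0,-3.3,1.9,0,0,0,0],[0,-3.3,1.9,0,0,0,0],[0,-3.3,1.9,0,0,0,0],[0,0,0,0,0,0,0],[0,0,0,0,0,0,0],[0,0,0,0,0,0,0]]}}

```text
time: 28.5
tool_pos: [0.5998, -0.1708, 0.1954]
ee_rot: [-3.142, -0.001, -2.855]
wrist_force: [-0.7, 0.9, -0.3]
width: 0.0008
```

```bash
python3 - <<'E'
from dg import *
dg(0,0,.2)
c=eyes.get_calibration("wrist"); w=eyes.snapshot("wrist"); np.save("w10.npy",c,allow_pickle=True); cv2.imwrite("pics/w10.png",w)
cv2.imwrite("pics/c10.png",cv2.resize(w[0:204,142:460],(0,0),fx=2.5157,fy=2.5157,interpolation=cv2.INTER_CUBIC))
E
```

```text
t 28.5 tip disp mm [123.9  14.3 231.4] yaw err -0.001 F [-0.7  0.9 -0.3]
t 28.5 pos [ 0.5998 -0.1708  0.1954] rot [-3.1416e+00 -1.2000e-03 -2.8553e+00] F [-0.7  0.9 -0.3] w 0.0008 | d [12.39 -1.43  3.16] rv [-0.     -0.0012 -0.0007] | /n [12.385 -1.434  3.156]
```

View pics/c10.png

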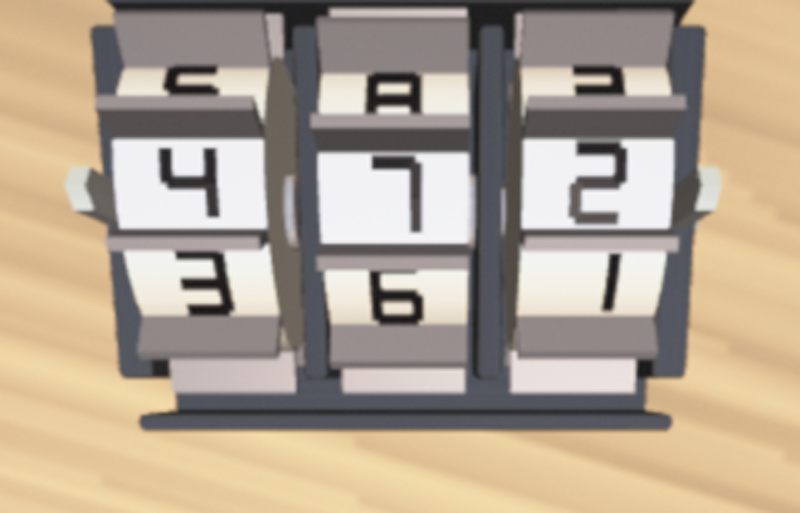

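It reads 4-7-2 with tips at rows (102,243), (121,263), (102,244) and pointers at row 190. All look slightly over-pushed, so I'll fit the angles.

```bash
python3 - <<'E'
from fit import *
c=np.load("w10.npy",allow_pickle=True).item(); f=2.5157; o=np.array([142,0])
px=lambda *p:np.array(p)/f+o
P=np.array([px(74,190),px(712,190)]); C3=[(0,-.093,.118),(0,.093,.118)]
up=[px(177,102),px(391,121),px(607,102)]; low=[px(183,243),px(394,263),px(602,244)]
D=np.deg2rad
def res(v):
    q=v[:3]; r=[(proj(c,pose(*q,C3))-P).ravel()]
    for i in range(3): r+=[proj(c,rib(q,i,v[3+i]-D(18)))[0]-up[i],proj(c,rib(q,i,v[3+i]+D(18)))[0]-low[i]]
    return np.concatenate(r)
s=least_squares(res,[.485,-.219,.285,0,0,0],loss="soft_l1"); print(s.x[:3],np.rad2deg(s.x[3:]).round(2)); print(np.round(res(s.x),1))
E
```

```text
[ 0.48779343 -0.21965841  0.28694511] [-2.71  2.52 -2.59]
[ 0.6 -0.   0.1  0.  -0.7 -0.1 -0.   0.   0.  -0.  -0.3  0.1  0.   0.2
  0.2 -0.1]
```

```bash
python3 - <<'E'
from h import *
c=np.load("w10.npy",allow_pickle=True).item(); f=2.5157; o=np.array([142,0])
n=np.array([np.cos(.287),np.sin(.287)]); q=np.array([.4878,-.2197])
for name,p,z in (("cheekL",[(305,28),(318,378)],.078),("cheekR",[(490,28),(488,378)],.078),("endL",[(103,28),(130,376)],.078),("wall+x outer/inner top",[(400,429),(400,411)],.058)):
    x=(bp(c,np.array(p)/f+o,z)[:,:2]-q)@n*1000; print(name,x.round(1),x.mean().round(1))
w=cv2.imread("pics/w10.png"); a=w[50:100,155:190]; b=w[50:100,405:440]
cv2.imwrite("pics/p.png",cv2.resize(np.hstack([a,b]),(0,0),fx=10,fy=10,interpolation=cv2.INTER_CUBIC))
E
```

```text
cheekL [-54.9  53.5] -0.7
cheekR [-55.   53.5] -0.7
endL [-54.9  52.8] -1.0
wall+x outer/inner top [72.1 65.5] 68.8
```

View pics/p.png

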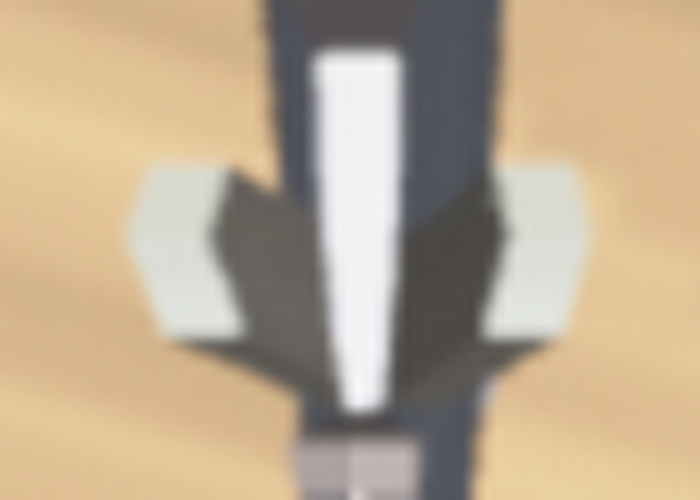

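The pointer is a roof prism whose ridge is at row 73.5 in the original image. That moves x to about 0.4863, consistent with the cheeks (−0.7 to −1.0 mm) and wall (−1.9 mm), and puts the wheels at about −1°, +4° and −1°. I'll nudge wheel1 back 4°.

{"fn": "arm_command", "kwargs": {"series": [[0,4,-0.5,0,0,0,0],[0,4,-0.5,0,0,0,0],[0,4.2,-0.4,0,0,0,0],[0,0,0,4,0,0,0],[0,0,0,4,0,0,0],[0,0,0,0.4,0,0,0],[0,0,0,0,0,0,0],[0,0,0,0,0,0,0],[0,0,0,0,0,0,0]]}}

```text
time: 29.45
tool_pos: [0.4891, -0.2189, 0.1145]
ee_rot: [-3.138, 0.003, -2.854]
wrist_force: [0.1, 0.1, -0.2]
width: 0.0008
```

```bash
python3 -c "
from dg import *
dg(.002,0,.121)"
```

```text
t 29.45 tip disp mm [  4.1  -0.5 150.5] yaw err 0.0 F [ 0.1  0.1 -0.2]
t 29.45 pos [ 0.4891 -0.2189  0.1145] rot [-3.1381  0.0033 -2.8544] F [ 0.1  0.1 -0.2] w 0.0008 | d [0.22 0.06 2.95] rv [-0.0035  0.0033  0.0002] | /n [0.216 0.065 2.947]
```

{"fn": "arm_command", "kwargs": {"series": [[0,0.1,0,1.3,0,0,0],[0,0,0,1.3,0,0,0],[0,0,0,0,0,0,0],[0,0,0,0,0,0,0],[0,0,0,0,0,0,0]]}}

```text
time: 29.95
tool_pos: [0.4866, -0.2182, 0.0857]
ee_rot: [3.142, 0.0, -2.854]
wrist_force: [0.0, -0.1, 0.2]
width: 0.0004
```

```bash
python3 -c "
from dg import *
dg(-.0055,0,.121)"
```

```text
t 29.95 tip disp mm [  1.9   0.8 121.7] yaw err 0.0 F [ 0.  -0.1  0.2]
t 29.95 pos [ 0.4866 -0.2182  0.0857] rot [ 3.1416e+00  1.0000e-04 -2.8543e+00] F [ 0.  -0.1  0.2] w 0.0004 | d [ 0.74 -0.08  0.07] rv [0.     0.0001 0.0003] | /n [ 0.744 -0.076  0.07 ]
```

{"fn": "arm_command", "kwargs": {"series": [[0,0.4,0,0,0,0,0],[0,0.35,0,0,0,0,0],[0,0,0,0,0,0,0],[0,0,0,0,0,0,0],[0,0,0,0,0,0,0],[0,0,0,-3.5,0,0,0],[0,0,0,-4,0,0,0],[0,-3.2,0.35,-3.5,0,0,0],[0,-3.2,0.35,0,0,0,0],[0,-3.3,0.35,0,0,0,0],[0,-3.3,0.35,0,0,0,0],[0,0,0,0,0,0,0],[0,0,0,0,0,0,0],[0,0,0,0,0,0,0],[0,0,0,0,0,0,0]]}}

```text
time: 31.45
tool_pos: [0.5992, -0.1708, 0.1962]
ee_rot: [-3.141, 0.0, -2.856]
wrist_force: [-0.1, -0.1, -0.1]
width: 0.0002
```

```bash
python3 - <<'E'
from dg import *
dg(0,0,.2)
c=eyes.get_calibration("wrist"); w=eyes.snapshot("wrist"); np.save("w11.npy",c,allow_pickle=True); cv2.imwrite("pics/w11.png",w)
t=eyes.snapshot("scene"); a=cv2.resize(w[0:180,160:450],(0,0),fx=2.5,fy=2.5,interpolation=cv2.INTER_CUBIC)
O=np.zeros((600,800,3),np.uint8); O[:450,:725]=a; O[450:,:400]=cv2.resize(t[200:350,150:550],(400,150)); cv2.imwrite("pics/c11.png",O)
E
```

```text
t 31.45 tip disp mm [123.3  14.4 232.2] yaw err -0.001 F [-0.1 -0.1 -0.1]
t 31.45 pos [ 0.5992 -0.1708  0.1962] rot [-3.1412  0.     -2.8556] F [-0.1 -0.1 -0.1] w 0.0002 | d [12.33 -1.45  3.22] rv [-0.0004  0.     -0.001 ] | /n [12.327 -1.452  3.217]
```

View pics/c11.png

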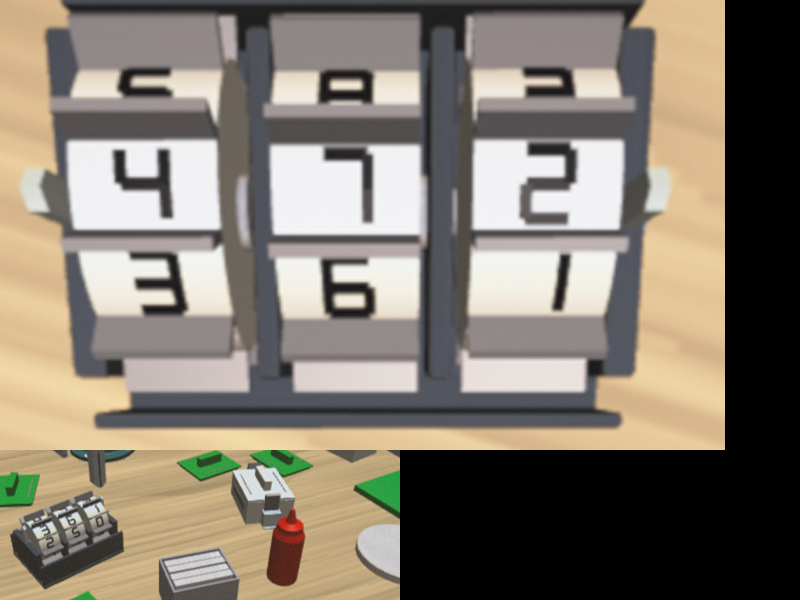

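All three faces are centred on the pointer ridges to about 1–1.5°. The lid is still clipped, bottle and napkin box look unmoved, and the gripper is clear. Handing in.

```bash
python3 -c "
from bench import job
print(job.close_job())"
```

```text
the job is handed in; nothing more can be done
None
```

The lid is on the tub with both clips over it, the display reads 4-7-2 from the customers' side, and I handed the job in at about 31.5 s of the 72 s. The hand-in gave no verdict.

- **Lid:** My first two grasps closed on air. On the first I lifted before the fingers had finished closing. After the second, the pictures showed the real fingertips about 36 mm above the reported TCP, which I measured by touching the top of the grip block. I corrected for that, gripped the lid (19.8 mm), seated it and pressed until it stopped. Afterwards its top outline fitted the home height of 71 mm in two cameras, with both clips standing over the plate.
- **Display:** I rolled the wheels rib by rib. Wheel1 had gone about 4° too far, so I nudged it back. The last picture shows 4-7-2. I judge the wheels to be at about −1°, +1.3° and −1° from the pointers, but I read that final figure from the picture by eye.
- **Disagreement:** My estimates of the display's position along x differed by about 2–4 mm between the pointers and the walls. I settled on a value in between, once I had found the pointer's ridge line. That leaves roughly 1–2° of uncertainty in the wheel angles.
- **Other things:** The bottle and napkin box looked unmoved in the last scene picture. The gripper was empty and clear of everything, with about zero wrist force.
- **Pictures:** I viewed 14, four over the budget of 10. The extra ones went on finding the missed grasps and checking the wheels.

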